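Index the walnut dispenser wheel and open its drawer

ROBOT

A 6-joint arm with a two-finger parallel gripper is mounted at the origin on the work surface. World frame = base frame: x ahead of the robot, y to its left, z up, the work surface at z = 0. Lengths are in m, angles in rad, forces in N, time in s.
With the tool pointing down it reaches from about 0.35 to 0.8 m from the base axis. Payload 7.3 kg.
Tool frame: the origin (TCP) lies midway between the tips of the shut fingers; the grasp point (between the pads) lies 19 mm behind it (grasp_offset is the distance from the TCP to the grasp point, in m); z points along the fingers, y is the line along which they close (so a half turn about z gives the same grasp; the last joint's range is limited). The gripper opens to 85 mm and grips with 20 to 120 N. Pads are 22 mm wide; open, the fingers measure 114 mm over their backs; the gripper's body (76 mm by 85 mm) begins 54 mm behind the grasp point. The pads swing forward as they close: fully open they stand 13 mm farther back than shut.
Start: joints at [-1.398, 0.342, 1.524, -0, 1.275, -0.146], TCP at [0.165, -0.499, 0.231] pointing down, gripper open.
Joint ranges: [-2.53, 2.53], [-0.77, 2.02], [0.04, 2.7], [-1, 4.14], [0.28, 2.66], [-3.11, 3.11]. Speed limits (rad/s): [2.57, 2.57, 3.14, 3.14, 3.14, 3.14].

INTERFACE

Orientations are given as a unit quaternion [x, y, z, w].
In Python, from rig import * gives the robot as it stands.
- The arm moves only by the tool servo_tool, never from a script. Its argument "steps" is a list of rows, each an object of numbers: "grip": the opening, from -1 (shut) to 1 (fully open); "tx", "ty", "tz": the shift along the tool's x, y, z as a fraction of full scale; "spin": the turn about the tool's z as a fraction of full scale. A call has 1 to 10 rows; each row shifts and turns the commanded pose from where the row before left it, along the tool's axes as they then stand; what a row does not reach is not made up. Full scale, the value 1, is 500 mm for a shift and 45 degrees for a turn. A row lasts 1/12 s, in which the tool goes at most 41.7 mm and 7.16 degrees, less where a joint would pass 70% of its speed; a pose out of reach is approached as far as the arm can. A call with a number of a shift or a turn outside -1 to 1 is refused whole. A call with a gripper value outside its range is refused whole. The fingers move at their own pace and stop on an object; "grip_force" is the grip in N (left out, the last holds). Time passes only in rows, so rows that do not move let the fingers close. It gives the time, the measured TCP pose, the force, the opening and the grip force at its end, in the units of the state.
- get_state(): the state, without advancing time (a new reading comes with each control period).
- camera(name): name is "scene" or "top"; returns the picture (480x640x3 uint8, blue, green, red); there is no depth.
- get_calibration(name): a dict with "fx", "fy", "cx", "cy" (pixels), "T" (4x4, takes a point from camera to world coordinates). Camera axes: x right, y down, z forward; pixel columns grow to the right and rows downward; lengths in m; the calibration is good to about 2 mm. A picture is of the moment at which its call begins. get_calibration takes no time and is no camera call.
- job_done(): hands the job in; it is judged then, once.
Trained networks look in the newest picture that a camera, given by its name, has taken for a name from the list of things; names that differ only in an ending like _2 or _b are one class to them, and where a whole thing is asked for, a point or a joint stands for the part that bears it (a point fixed in the world has none). Each returns a list of dicts, best first, with "p" (0 to 1); they miss things now and then, are a little off and sometimes report something else, mostly with a low value. They report only what shows in the picture. A call takes as long as a camera call. They do not tell look-alikes from the thing itself.
- boxes_of(camera, name): "position" ([x, y, z] in m, in world coordinates, good to about 4 mm: the middle of the surface that is visible of it).
The state is a dict: "clock": time; "joints": joint angles; "joint_vel": joint speeds; "joint_efforts": joint torques, N m; "tool_pos": TCP position; "tcp_rot": TCP orientation; "contact_force": force on the tool from outside, world axes, zero at the start; "wrist_torque": the same for the moment, N m; "opening": finger opening in m; "finger_force": force on a finger pad.
Only numpy, scipy, OpenCV 4.12 (cv2) and the standard library are available. Lean on these libraries where they do the work, as an engineer would, in place of code of your own. Each camera call takes 0.05 s, during which the arm holds its last target. There are 200 camera calls.

TASK

Turn the compartment wheel on top of the walnut dispenser by its red crank peg until the compartment holding the two walnuts clicks into its stop over the chute on the drawer side, while the drawer is still shut, so that both walnuts drop into the drawer. Then pull the drawer fully out to its stop by its handle and let go, leaving the wheel in its click stop and the jars and tins where they stand.

Things in the scene. Friction and masses are not known exactly. Their poses are not given: they have to be found in the camera images.
- chest: Plywood dispenser chest fixed to the table, 90 mm high. Origin on the table straight below the wheel's axis; x horizontal, pointing away from the drawer front (the drawer opens towards -x), z up. It reaches from x = -190 to 160 mm and y = -120 to 120 mm in its own frame. A steel detent housing (top at z = 116 mm, below the wheel's top) stands on it at x = 132 to 158 mm, |y| < 22 mm.
- chute (a point): Centre of the 70 mm (x) by 84 mm (y) chute hole in the chest's top, at (-70, 0, 90) mm in the chest's frame, between the wheel's axis and the drawer front, partly hidden under the wheel; a yellow bar on the chest's top points to it from the drawer side.
- wheel (a joint): Angle (rad) the wheel has turned since the start, positive counter-clockwise from above; turns freely either way, about 1 N at the peg, and stays where left. One click stop, where the crank points along the chest's +x (pocket over chute): within 10 degrees a spring ball climbs a stud (5 to 10 N at the peg), within 3 degrees it pulls the wheel in and holds it. Pushing on past it takes as much.
- pocket (a point): Centre of the wheel's loaded compartment (between the two yellow dividers), 70 mm from the axis, at the chest top's height (z = 90 mm), straight across the axis from the crank. The wheel is a grey bottomless ring, 220 mm in diameter, 34 mm high (rim top at z = 124 mm), with six compartments; the walnuts roll along the chest's top as it turns.
- crank_peg (a point): Point on the axis of the red upright crank peg, 80 mm from the wheel's axis, 152 mm above the table. The peg is 16 mm in diameter and stands from z = 130 mm to z = 174 mm at the end of a flat steel arm 20 mm wide (its top at z = 130 mm), fixed to the wheel.
- drawer (a joint): How far the drawer is pulled out, m: 0 shut, 0.13 at its stop. It slides towards the chest's -x and needs about 2 N; it stays where it is left.
- drawer_handle (a point): Middle of the drawer's steel bar handle, 60 mm above the table; the bar is 120 mm long along the chest's y, 11 mm thick, stands 35 mm off the drawer front and is free from above; it moves with the drawer.
- drawer_floor (a point): Centre of the drawer's inner floor, 16 mm above the table; inside it is 319 mm (chest x) by 196 mm (chest y), walls 56 mm high; axes as the chest's.
- walnut1: Walnut, a 28 mm brown ball, 15 g; origin at its centre. Starts in the loaded compartment.
- walnut2: The second walnut, the same.
- jam: Loose amber jam jar with a red lid, 66 mm wide, 100 mm high, a bystander beside the chest; origin under its centre.
- pickles: Loose green pickle jar with a yellow lid, 70 mm wide, 120 mm high, a bystander beside the chest; origin under its centre.
- tin: Loose steel food can, 74 mm wide, 110 mm high, a bystander beside the chest; origin under its centre.
- lid_tin: Small loose brass tin, 42 mm wide, 26 mm high, on the chest's top near its corner x = 133 mm, y = 92 mm, a bystander; origin under its centre.
Not all that is in view belongs to the job. Leave any purple look-alike of the walnut1 alone.

How it is judged:
On the way, in this order (a step that is already met when the one before it is completed fails the run):
1. the wheel is in its click stop over the chute and both walnuts lie in the drawer, which is still shut (within 20 mm) (horizontal distance between pocket and chute below 0.005 m and height (world z) of each of walnut1, walnut2 below 0.06 m and value of joint drawer below 0.02 m), for 0.2 s.
2. the drawer is pulled out at least 115 of its 130 mm (value of joint drawer above 0.115 m), for 0.2 s.
At the end, for the whole second after the job is handed in: The wheel rests in its click stop with the loaded compartment within 5 mm of the chute, both walnuts lie in the drawer, and the drawer stands open by at least 115 mm of its 130 mm (horizontal distance between pocket and chute below 0.005 m and velocity of joint wheel between -0.1 and 0.1 rad/s and value of joint drawer above 0.115 m and height (world z) of each of walnut1, walnut2 below 0.06 m and x of walnut1 in the frame of drawer_floor between -0.165 and 0.165 m and y of walnut1 in the frame of drawer_floor between -0.1 and 0.1 m and x of walnut2 in the frame of drawer_floor between -0.165 and 0.165 m and y of walnut2 in the frame of drawer_floor between -0.1 and 0.1 m); the robot touches nothing.
It fails at once if a jar or tin is shifted by more than 30 mm or knocked over (distance of any of jam, pickles, tin, lid_tin from where it was at the start of the episode above 0.03 m or angle between any of jam, pickles, tin, lid_tin's own z axis and vertical above 0.7 rad).
It also fails if it takes over 64 s, if anything falls off the work surface, if the arm or the gripper's body presses on something with over 40 N, if the wrist force passes 120 N, or if a joint passes its speed limit or range.

## Working session

There is one attempt and no reset: what is moved stays moved. The work goes in short steps, Python scripts to look and compute and a tool call to move; the robot and the scene stay as the last step left them, time stands still between calls to the robot, and variables do not carry over. Pictures are saved under pics/ and viewed, at most 10 in all, crops included, and the job is handed in when it is done.

Besides the shell and the picture viewer there is one more tool, called after ">>>" in YAML: its name, and indented under it one key for each argument. servo_tool: Moves the arm, as the interface text tells. Its arguments: {"type":"object","properties":{"steps":{"type":"array","items":{"type":"object","properties":{"grip":{"type":"number"},"tx":{"type":"number"},"ty":{"type":"number"},"tz":{"type":"number"},"spin":{"type":"number"}}}},"grip_force":{"type":"number"}},"required":["steps"]}

```bash
mkdir -p pics; ls
python3 - <<'E'
from rig import *
import cv2
for c in("scene","top"):
    cv2.imwrite(f"pics/{c}0.png",camera(c))
    k=get_calibration(c);print(c,k["fx"],k["cx"],k["cy"]);print(k["T"])
    for n in("chest","wheel","crank_peg","drawer_handle","walnut1","jam","pickles","tin","lid_tin"):
        print(c,n,[(round(d["p"],2),[round(float(v),3) for v in d["position"]]) for d in boxes_of(c,n)][:3])
s=get_state();print(s["clock"],s["tool_pos"],s["tcp_rot"])
E
```

```text
pics
scene 600.1832455260217 329.76356664225625 240.16991232783715
[[ 0.39119873  0.49640409 -0.77494937  1.46318759]
 [ 0.92017409 -0.19670992  0.33850383 -0.30418707]
 [ 0.01559446 -0.8455106  -0.53373086  0.70179066]
 [ 0.          0.          0.          1.        ]]
scene chest []
scene wheel [(0.91, [0.542, 0.127, 0.113]), (0.71, [0.626, 0.039, 0.082]), (0.36, [0.489, -0.065, 0.065])]
scene crank_peg [(0.72, [0.544, 0.131, 0.115])]
scene drawer_handle [(0.96, [0.493, -0.066, 0.065]), (0.63, [0.717, -0.112, 0.081])]
scene walnut1 [(0.72, [0.624, 0.038, 0.081]), (0.71, [0.579, 0.359, 0.02]), (0.67, [0.703, 0.227, 0.02])]
scene jam [(0.71, [0.721, 0.116, 0.068])]
scene pickles [(0.67, [0.49, -0.066, 0.059]), (0.62, [0.717, -0.112, 0.08])]
scene tin [(0.93, [0.509, 0.359, 0.09])]
scene lid_tin [(0.48, [0.448, 0.267, 0.115])]
top 552.0518070998111 312.7747922880886 239.06802967759478
[[ 0.00889689 -0.98500136  0.17231706  0.48259145]
 [-0.99977424 -0.01208733 -0.01747447  0.08241018]
 [ 0.01929523 -0.17212269 -0.98488653  0.97825511]
 [ 0.          0.          0.          1.        ]]
top chest [(0.61, [0.515, 0.099, 0.085])]
top wheel [(0.65, [0.523, 0.135, 0.123])]
top crank_peg [(0.62, [0.52, 0.131, 0.126])]
top drawer_handle [(0.57, [0.512, -0.051, 0.059]), (0.24, [0.69, 0.129, 0.103])]
top walnut1 [(0.74, [0.574, 0.364, 0.023]), (0.71, [0.691, 0.236, 0.026]), (0.64, [0.538, 0.208, 0.111])]
top jam [(0.73, [0.69, 0.13, 0.104])]
top pickles [(0.65, [0.677, -0.095, 0.121])]
top tin [(0.61, [0.478, 0.357, 0.111])]
top lid_tin [(0.63, [0.442, 0.271, 0.118])]
1.0 [ 0.16457862 -0.49855078  0.23133372] [9.87325305e-01 1.58709607e-01 1.56287090e-05 5.25838113e-05]
```

View pics/top0.png

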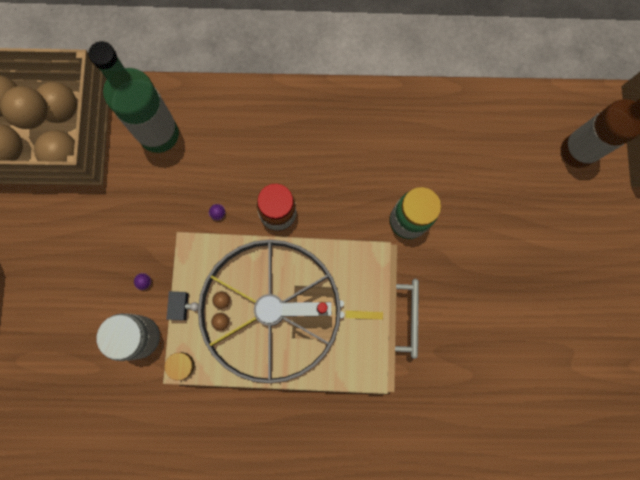

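View pics/scene0.png

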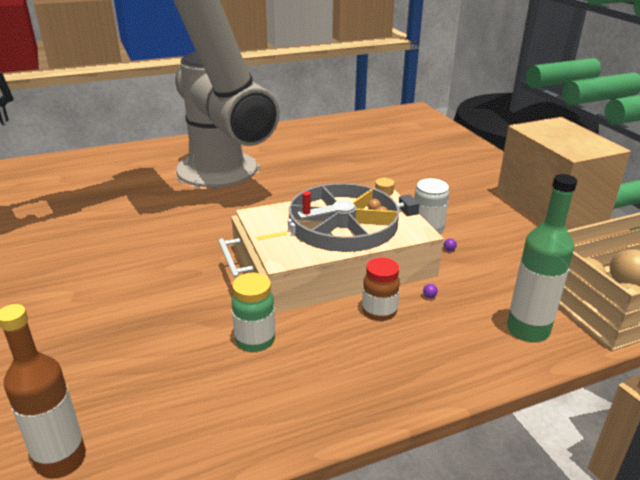

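The top view shows the wheel hub at about (269,310) and the red peg at about (322,308), so the crank points at the drawer. The handle is at about (415,320). Round balls in view: brown at (220,300) and (220,322), between the yellow dividers, and purple at (217,212) and (143,282), on the table. The brown pair are the walnuts. I'll enlarge that area and fit the chest pose.

```bash
cat > h.py <<'E'
import numpy as np,cv2
from rig import *
def ray(c,u,v,z):
    k=get_calibration(c);T=np.array(k["T"])
    d=T[:3,:3]@[(u-k["cx"])/k["fx"],(v-k["cy"])/k["fy"],1];o=T[:3,3]
    return o+d*(z-o[2])/d[2]
def proj(c,P):
    k=get_calibration(c);T=np.array(k["T"]);p=T[:3,:3].T@(np.array(P)-T[:3,3])
    return np.array([k["fx"]*p[0]/p[2]+k["cx"],k["fy"]*p[1]/p[2]+k["cy"]])
E
python3 - <<'E'
from h import *
from scipy.optimize import least_squares
im=cv2.imread("pics/top0.png")
b,g,r=[im[...,i].astype(int) for i in range(3)]
m=((r>90)&(g<60)&(b<60)).astype(np.uint8);m[:,:300]=0;m[:,345:]=0;m[:290]=0;m[330:]=0
ys,xs=np.nonzero(m);print("peg px",xs.min(),xs.max(),ys.min(),ys.max(),xs.mean(),ys.mean())
# chest-frame points and pixels (corners of top, from picture)
cor=[((160,-120,90),(177,233)),((-190,-120,90),(397,243)),((-190,120,90),(393,392)),((160,120,90),(164,387))]
def W(q,p):
    c,s=np.cos(q[2]),np.sin(q[2]);x,y,z=np.array(p)/1000
    return [q[0]+c*x-s*y,q[1]+s*x+c*y,z]
f=lambda q:np.concatenate([proj("top",W(q,p))-u for p,u in cor])
s=least_squares(f,[.5,.13,1.57]);q=s.x;print(q,np.degrees(q[2]),s.fun.round(1))
print("peg@.16",ray("top",xs.mean(),ys.mean(),.165),"hub",ray("top",269,310,.13))
print("handle ends",ray("top",415,281,.0655),ray("top",415,357,.0655),"pred",W(q,(-230.5,0,60)))
for n,p in(("axis",(0,0,124)),("hl",(-230,0,60)),("peg0",(-80,0,165))):print(n,W(q,p),proj("top",W(q,p)))
cv2.imwrite("pics/crop.png",cv2.resize(im[220:400,150:430],None,fx=2.8,fy=2.8,interpolation=cv2.INTER_CUBIC))
E
```

```text
peg px 318 325 304 312 322.2439024390244 309.0731707317073
[0.51964229 0.12797499 1.54317334] 88.4173194740804 [ 2.   0.8 -3.7 -0.8 -1.4  1.7  2.9 -1.4]
peg@.16 [0.52102669 0.05319264 0.165     ] hub [0.52048276 0.13308457 0.13      ]
handle ends [ 0.57359934 -0.1044059   0.0655    ] [ 0.44990689 -0.10154965  0.0655    ] pred [np.float64(0.5132760038831256), np.float64(-0.10243708001873411), np.float64(0.06)]
axis [np.float64(0.5196422925157107), np.float64(0.12797498643839963), np.float64(0.124)] [272.55202519 310.76277585]
hl [np.float64(0.5132898136198556), np.float64(-0.1019372707639464), np.float64(0.06)] [413.68080859 317.70898027]
peg0 [np.float64(0.5174327346388915), np.float64(0.048005505672366236), np.float64(0.165)] [325.77335348 311.58182647]
```

View pics/crop.png

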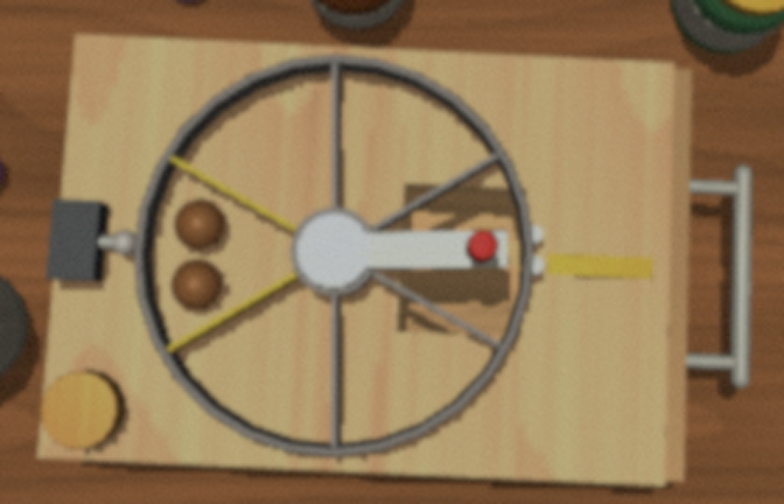

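The crop confirms it: both brown walnuts lie between the yellow dividers at crop (200,224) and (198,284). The red peg is at (482,245), pointing at the chute bar, and the handle is at x≈742. I'll refit with the refined corners, rim and handle.

Run:
```python
from h import *
from scipy.optimize import least_squares
P=[((160,-120,90),(75,35)),((-190,-120,90),(672,63)),((-190,120,90),(668,486)),((160,120,90),(38,458)),((0,0,124),(333.5,256)),((145,0,116),(78,241)),((0,0,134),(337,250))]
P=[(p,np.array(u)/2.8+[150,220]) for p,u in P]
def W(q,p):
    c,s=np.cos(q[2]),np.sin(q[2]);x,y,z=np.array(p)/1000
    return np.array([q[0]+c*x-s*y,q[1]+s*x+c*y,z])
f=lambda q:np.concatenate([proj("top",W(q,p))-u for p,u in P])
s=least_squares(f,[.5,.13,1.57],loss="soft_l1");q=s.x;print(q,np.degrees(q[2]),f(q).round(1))
peg=ray("top",322.2,309.1,.168);d=peg[:2]-q[:2]
print("peg",peg,np.hypot(*d),"crank angle in chest deg",np.degrees(np.arctan2(d[1],d[0])-q[2]))
h=(ray("top",415,280,.0655)+ray("top",414.6,357.5,.0655))/2;print("handle",h,"target peg",W(q,(80,0,165)))
```

```text
[0.52078178 0.1321875  1.53669746] 88.04627865414218 [ 0.2 -0.   1.2 -0.2 -0.2  0.1  0.2  0.6  0.7 -1.4 -1.5  0.  -0.9  0.4]
peg [0.52084542 0.05336425 0.168     ] 0.07882328024788207 crank angle in chest deg -178.00001797104565
handle [ 0.51218652 -0.10266191  0.0655    ] target peg [0.52350916 0.212141   0.165     ]
```

>>> servo_tool:
  steps:
    - {"spin": -0.159, "grip": 1}
    - {"spin": -0.159, "grip": 1}
    - {"spin": -0.159, "grip": 1}
    - {"spin": -0.159, "grip": 1}
    - {"spin": -0.159, "grip": 1}
    - {"spin": -0.159, "grip": 1}
    - {"spin": -0.159, "grip": 1}
    - {"spin": -0.159, "grip": 1}
    - {"spin": -0.159, "grip": 1}
    - {"spin": -0.159, "grip": 1}
  grip_force: 40

```text
invalid input at $.steps[0]: expected keys grip, tx, ty, tz, spin
```

>>> servo_tool:
  steps:
    - {"tx": 0.055, "ty": 0.036}
    - {"tx": 0.055, "ty": 0.036}
    - {"tx": 0.055, "ty": 0.036}
    - {"tx": 0.055, "ty": 0.036}
    - {"tx": 0.055, "ty": 0.036}
    - {"tx": 0.055, "ty": 0.036}
    - {"tx": 0.055, "ty": 0.036}
    - {"tx": 0.055, "ty": 0.036}
    - {"tx": 0.055, "ty": 0.036}
    - {"tx": 0.055, "ty": 0.036}

```text
invalid input at $.steps[0]: expected keys grip, tx, ty, tz, spin
```

>>> servo_tool:
  steps:
    - {"tx": 0.055, "ty": 0.036}
    - {"tx": 0.055, "ty": 0.036}
    - {"tx": 0.055, "ty": 0.036}
    - {"tx": 0.055, "ty": 0.036}
    - {"tx": 0.055, "ty": 0.036}
    - {"tx": 0.055, "ty": 0.036}
    - {"tx": 0.055, "ty": 0.036}
    - {"tx": 0.055, "ty": 0.036}
    - {}
    - {}

```text
invalid input at $.steps[0]: expected keys grip, tx, ty, tz, spin
```

>>> servo_tool:
  steps:
    - {"grip": 1, "tx": 0, "ty": 0, "tz": 0, "spin": -0.159}
    - {"grip": 1, "tx": 0, "ty": 0, "tz": 0, "spin": -0.159}
    - {"grip": 1, "tx": 0, "ty": 0, "tz": 0, "spin": -0.159}
    - {"grip": 1, "tx": 0, "ty": 0, "tz": 0, "spin": -0.159}
    - {"grip": 1, "tx": 0, "ty": 0, "tz": 0, "spin": -0.159}
    - {"grip": 1, "tx": 0, "ty": 0, "tz": 0, "spin": -0.159}
    - {"grip": 1, "tx": 0, "ty": 0, "tz": 0, "spin": -0.159}
    - {"grip": 1, "tx": 0, "ty": 0, "tz": 0, "spin": -0.159}
    - {"grip": 1, "tx": 0, "ty": 0, "tz": 0, "spin": -0.159}
    - {"grip": 1, "tx": 0, "ty": 0, "tz": 0, "spin": -0.159}
  grip_force: 40

```text
clock: 1.83
tool_pos: [0.1646, -0.4986, 0.2313]
tcp_rot: [0.706, 0.708, -0.0, 0.0]
contact_force: [-0.5, 0.8, -0.7]
opening: 0.0852
finger_force: 0.0
```

>>> servo_tool:
  steps:
    - {"grip": 1, "tx": 0.055, "ty": 0.036, "tz": 0, "spin": 0}
    - {"grip": 1, "tx": 0.055, "ty": 0.036, "tz": 0, "spin": 0}
    - {"grip": 1, "tx": 0.055, "ty": 0.036, "tz": 0, "spin": 0}
    - {"grip": 1, "tx": 0.055, "ty": 0.036, "tz": 0, "spin": 0}
    - {"grip": 1, "tx": 0.055, "ty": 0.036, "tz": 0, "spin": 0}
    - {"grip": 1, "tx": 0.055, "ty": 0.036, "tz": 0, "spin": 0}
    - {"grip": 1, "tx": 0.055, "ty": 0.036, "tz": 0, "spin": 0}
    - {"grip": 1, "tx": 0.055, "ty": 0.036, "tz": 0, "spin": 0}
    - {"grip": 1, "tx": 0.055, "ty": 0.036, "tz": 0, "spin": 0}
    - {"grip": 1, "tx": 0.055, "ty": 0.036, "tz": 0, "spin": 0}

```text
clock: 2.67
tool_pos: [0.3461, -0.2227, 0.2315]
tcp_rot: [0.708, 0.706, -0.0, 0.0]
contact_force: [1.3, -0.5, 0.2]
opening: 0.0855
finger_force: 0.0
```

>>> servo_tool:
  steps:
    - {"grip": 1, "tx": 0.055, "ty": 0.036, "tz": 0, "spin": 0}
    - {"grip": 1, "tx": 0.055, "ty": 0.036, "tz": 0, "spin": 0}
    - {"grip": 1, "tx": 0.055, "ty": 0.036, "tz": 0, "spin": 0}
    - {"grip": 1, "tx": 0.055, "ty": 0.036, "tz": 0, "spin": 0}
    - {"grip": 1, "tx": 0.055, "ty": 0.036, "tz": 0, "spin": 0}
    - {"grip": 1, "tx": 0.055, "ty": 0.036, "tz": 0, "spin": 0}
    - {"grip": 1, "tx": 0.055, "ty": 0.036, "tz": 0, "spin": 0}
    - {"grip": 1, "tx": 0.055, "ty": 0.036, "tz": 0, "spin": 0}
    - {"grip": 1, "tx": 0, "ty": 0, "tz": 0, "spin": 0}
    - {"grip": 1, "tx": 0, "ty": 0, "tz": 0, "spin": 0}

```text
clock: 3.5
tool_pos: [0.4905, -0.0033, 0.231]
tcp_rot: [0.707, 0.707, -0.0, -0.0]
contact_force: [-0.3, 0.2, 0.3]
opening: 0.0852
finger_force: 0.0
```

>>> servo_tool:
  steps:
    - {"grip": 1, "tx": 0.056, "ty": 0.03, "tz": 0, "spin": 0}
    - {"grip": 1, "tx": 0.057, "ty": 0.03, "tz": 0, "spin": 0}
    - {"grip": 1, "tx": 0, "ty": 0, "tz": 0, "spin": 0}
    - {"grip": 1, "tx": 0, "ty": 0, "tz": 0.04, "spin": 0}
    - {"grip": 1, "tx": 0, "ty": 0, "tz": 0.04, "spin": 0}
    - {"grip": 1, "tx": 0, "ty": 0, "tz": 0.04, "spin": 0}
    - {"grip": 1, "tx": 0, "ty": 0, "tz": 0.034, "spin": 0}
    - {"grip": 1, "tx": 0, "ty": 0, "tz": 0.03, "spin": 0}
    - {"grip": 1, "tx": 0, "ty": 0, "tz": 0, "spin": 0}
    - {"grip": 1, "tx": 0, "ty": 0, "tz": 0, "spin": 0}

```text
clock: 4.33
tool_pos: [0.5197, 0.0507, 0.1391]
tcp_rot: [0.709, 0.706, -0.001, -0.0]
contact_force: [1.4, 0.0, 0.7]
opening: 0.0851
finger_force: 0.0
```

>>> servo_tool:
  steps:
    - {"grip": -1, "tx": 0, "ty": 0, "tz": 0, "spin": 0}
    - {"grip": -1, "tx": 0, "ty": 0, "tz": 0, "spin": 0}
    - {"grip": -1, "tx": 0, "ty": 0, "tz": 0, "spin": 0}
    - {"grip": -1, "tx": 0, "ty": 0, "tz": 0, "spin": 0}
    - {"grip": -1, "tx": 0, "ty": 0, "tz": 0, "spin": 0}
    - {"grip": -1, "tx": 0, "ty": 0, "tz": 0, "spin": 0}
    - {"grip": -1, "tx": 0, "ty": 0, "tz": 0, "spin": 0}
    - {"grip": -1, "tx": 0, "ty": 0, "tz": 0, "spin": 0}
  grip_force: 30

```text
clock: 5.0
tool_pos: [0.5207, 0.0518, 0.1398]
tcp_rot: [0.708, 0.706, 0.0, 0.001]
contact_force: [0.1, -0.3, 4.7]
opening: 0.015
finger_force: 29.3
```

>>> servo_tool:
  steps:
    - {"grip": -1, "tx": 0.0009, "ty": 0.0166, "tz": 0, "spin": 0}
    - {"grip": -1, "tx": 0.0026, "ty": 0.0164, "tz": 0, "spin": 0}
    - {"grip": -1, "tx": 0.0042, "ty": 0.016, "tz": 0, "spin": 0}
    - {"grip": -1, "tx": 0.0059, "ty": 0.0155, "tz": 0, "spin": 0}
    - {"grip": -1, "tx": 0.0075, "ty": 0.0148, "tz": 0, "spin": 0}
    - {"grip": -1, "tx": 0.0089, "ty": 0.014, "tz": 0, "spin": 0}
    - {"grip": -1, "tx": 0.0103, "ty": 0.013, "tz": 0, "spin": 0}
    - {"grip": -1, "tx": 0.0116, "ty": 0.0118, "tz": 0, "spin": 0}
    - {"grip": -1, "tx": 0.0128, "ty": 0.0106, "tz": 0, "spin": 0}
    - {"grip": -1, "tx": 0.0138, "ty": 0.0092, "tz": 0, "spin": 0}

```text
clock: 5.83
tool_pos: [0.5895, 0.0911, 0.1393]
tcp_rot: [0.708, 0.706, -0.0, -0.0]
contact_force: [-5.9, 0.9, 4.1]
opening: 0.015
finger_force: 30.0
```

>>> servo_tool:
  steps:
    - {"grip": -1, "tx": 0.0147, "ty": 0.0077, "tz": 0, "spin": 0}
    - {"grip": -1, "tx": 0.0154, "ty": 0.0061, "tz": 0, "spin": 0}
    - {"grip": -1, "tx": 0.0159, "ty": 0.0045, "tz": 0, "spin": 0}
    - {"grip": -1, "tx": 0.0163, "ty": 0.0028, "tz": 0, "spin": 0}
    - {"grip": -1, "tx": 0.0165, "ty": 0.0011, "tz": 0, "spin": 0}
    - {"grip": -1, "tx": 0.0166, "ty": -0.0006, "tz": 0, "spin": 0}
    - {"grip": -1, "tx": 0.0164, "ty": -0.0023, "tz": 0, "spin": 0}
    - {"grip": -1, "tx": 0.0161, "ty": -0.004, "tz": 0, "spin": 0}
    - {"grip": -1, "tx": 0.0156, "ty": -0.0056, "tz": 0, "spin": 0}
    - {"grip": -1, "tx": 0.0149, "ty": -0.0072, "tz": 0, "spin": 0}

```text
clock: 6.67
tool_pos: [0.5961, 0.1722, 0.1395]
tcp_rot: [0.708, 0.706, 0.006, 0.003]
contact_force: [23.5, 5.8, -9.2]
opening: 0.0157
finger_force: 30.5
```

>>> servo_tool:
  steps:
    - {"grip": -1, "tx": 0, "ty": 0, "tz": 0, "spin": 0}
    - {"grip": -1, "tx": 0, "ty": 0, "tz": 0, "spin": 0}

```text
clock: 6.83
tool_pos: [0.5957, 0.1734, 0.1394]
tcp_rot: [0.708, 0.706, 0.006, 0.002]
contact_force: [19.6, 7.5, -8.6]
opening: 0.0151
finger_force: 30.4
```

Run:
```python
from h import *
im=camera("top");cv2.imwrite("pics/crop2.png",cv2.resize(im[220:400,150:430],None,fx=2.8,fy=2.8,interpolation=cv2.INTER_CUBIC))
s=get_state();print(s["tool_pos"],s["contact_force"],s["wrist_torque"])
```

```text
[0.59570049 0.17330888 0.13941436] [19.64281085  7.93173781 -8.27175087] [ 1.25189326 -2.5536428   0.27556864]
```

View pics/crop2.png

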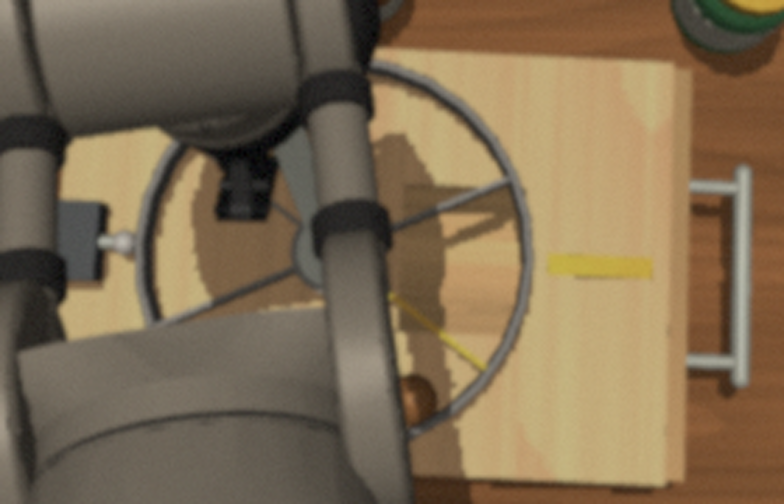

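The wheel has turned only about 113°, short of the commanded 119°. The visible yellow divider ends at crop (487,368) and a spoke ends at (512,180). So the peg has slid about 10 mm sideways in the pads, because pushing along the pad faces relies on friction. I'll regrip with the fingers closing tangentially and spin the tool along with the wheel.

>>> servo_tool:
  steps:
    - {"grip": 1, "tx": 0, "ty": 0, "tz": 0, "spin": 0}
    - {"grip": 1, "tx": 0, "ty": 0, "tz": 0, "spin": 0}
    - {"grip": 1, "tx": 0, "ty": 0, "tz": 0, "spin": 0}
    - {"grip": 1, "tx": 0, "ty": 0, "tz": 0, "spin": 0}
    - {"grip": 1, "tx": 0, "ty": 0, "tz": 0, "spin": 0}
    - {"grip": 1, "tx": 0, "ty": 0, "tz": 0, "spin": 0}
    - {"grip": 1, "tx": -0.0164, "ty": 0.0074, "tz": 0, "spin": 0}
    - {"grip": 1, "tx": 0, "ty": 0, "tz": 0, "spin": 0}
    - {"grip": 1, "tx": 0, "ty": 0, "tz": 0, "spin": 0}

```text
clock: 7.63
tool_pos: [0.5949, 0.1611, 0.1393]
tcp_rot: [0.709, 0.706, -0.0, 0.0]
contact_force: [-0.1, -0.8, 0.0]
opening: 0.0854
finger_force: 0.0
```

>>> servo_tool:
  steps:
    - {"grip": 1, "tx": 0, "ty": 0, "tz": 0, "spin": 0.15}
    - {"grip": 1, "tx": 0, "ty": 0, "tz": 0, "spin": 0.15}
    - {"grip": 1, "tx": 0, "ty": 0, "tz": 0, "spin": 0.15}
    - {"grip": 1, "tx": 0, "ty": 0, "tz": 0, "spin": 0.15}
    - {"grip": 1, "tx": 0, "ty": 0, "tz": 0, "spin": 0.15}
    - {"grip": 1, "tx": 0, "ty": 0, "tz": 0, "spin": 0.15}
    - {"grip": 1, "tx": 0, "ty": 0, "tz": 0, "spin": 0.15}
    - {"grip": 1, "tx": 0, "ty": 0, "tz": 0, "spin": 0.15}
    - {"grip": 1, "tx": 0, "ty": 0, "tz": 0, "spin": 0.15}
    - {"grip": 1, "tx": 0, "ty": 0, "tz": 0, "spin": 0.139}

```text
clock: 8.47
tool_pos: [0.5946, 0.1617, 0.1393]
tcp_rot: [0.981, 0.195, -0.0, 0.0]
contact_force: [0.3, -0.2, 0.3]
opening: 0.0854
finger_force: 0.0
```

>>> servo_tool:
  steps:
    - {"grip": 1, "tx": 0, "ty": 0, "tz": 0, "spin": 0}
    - {"grip": 1, "tx": 0, "ty": 0, "tz": 0, "spin": 0}

```text
clock: 8.63
tool_pos: [0.5946, 0.1617, 0.1393]
tcp_rot: [0.98, 0.199, -0.0, 0.0]
contact_force: [-0.0, 0.1, -0.1]
opening: 0.0852
finger_force: 0.0
```

Run:
```python
from h import *
im=camera("scene");cv2.imwrite("pics/s2.png",cv2.resize(im[130:280,220:470],None,fx=3.2,fy=3.2,interpolation=cv2.INTER_CUBIC))
s=get_state();q=s["tcp_rot"];print(s["clock"],s["tool_pos"],s["contact_force"],2*np.degrees(np.arctan2(q[1],q[0])),s["joints"])
print((proj("scene",[.5944,.1635,.174])-[220,130])*3.2,(proj("scene",[.5944,.1635,.13])-[220,130])*3.2)
```

```text
8.6833 [0.59461883 0.16174412 0.13928768] [-0.20261568  0.28392048  0.43113444] 22.99777910823689 [ 1.41304393e-01  5.87173577e-01  1.38626792e+00 -3.77211633e-05
  1.16811857e+00  1.31072854e+00]
[493.14548412 219.67893923] [489.05468013 285.2781855 ]
```

View pics/s2.png

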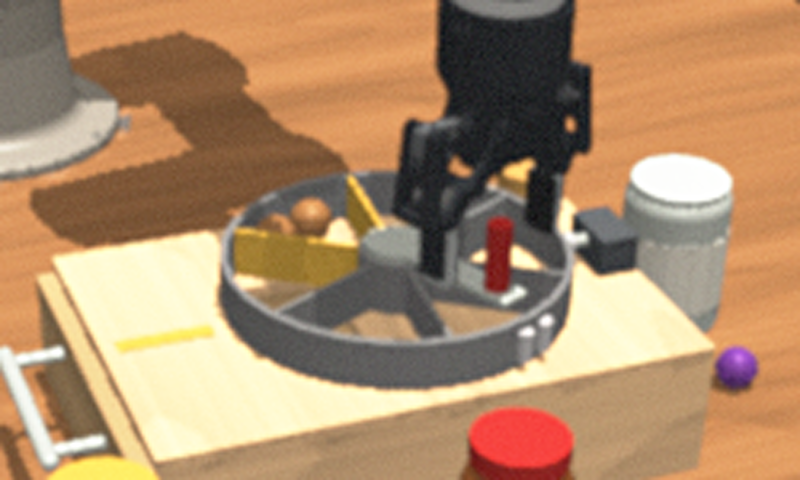

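The picture shows the peg at crop (499,220), about 4 mm from where I predicted and well between the open fingers. Both walnuts are still in the compartment, at (310,215). I'll nudge over and close.

>>> servo_tool:
  steps:
    - {"grip": 1, "tx": 0.0014, "ty": -0.0082, "tz": 0, "spin": -0.044}
    - {"grip": -1, "tx": 0, "ty": 0, "tz": 0, "spin": 0}
    - {"grip": -1, "tx": 0, "ty": 0, "tz": 0, "spin": 0}
    - {"grip": -1, "tx": 0, "ty": 0, "tz": 0, "spin": 0}
    - {"grip": -1, "tx": 0, "ty": 0, "tz": 0, "spin": 0}
    - {"grip": -1, "tx": 0, "ty": 0, "tz": 0, "spin": 0}
    - {"grip": -1, "tx": 0, "ty": 0, "tz": 0, "spin": 0}
    - {"grip": -1, "tx": 0, "ty": 0, "tz": 0, "spin": 0}
  grip_force: 40

```text
clock: 9.35
tool_pos: [0.5938, 0.1657, 0.1394]
tcp_rot: [0.977, 0.215, 0.0, 0.0]
contact_force: [-0.4, 0.4, 0.8]
opening: 0.0151
finger_force: 38.9
```

>>> servo_tool:
  steps:
    - {"grip": -1, "tx": -0.0006, "ty": -0.014, "tz": 0, "spin": -0.1111}
    - {"grip": -1, "tx": -0.0006, "ty": -0.014, "tz": 0, "spin": -0.1111}
    - {"grip": -1, "tx": -0.0006, "ty": -0.014, "tz": 0, "spin": -0.1111}
    - {"grip": -1, "tx": -0.0006, "ty": -0.014, "tz": 0, "spin": -0.1111}
    - {"grip": -1, "tx": -0.0006, "ty": -0.014, "tz": 0, "spin": -0.1111}
    - {"grip": -1, "tx": 0, "ty": 0, "tz": 0, "spin": 0}

```text
clock: 9.85
tool_pos: [0.5726, 0.1942, 0.1394]
tcp_rot: [0.906, 0.423, 0.001, 0.0]
contact_force: [3.8, -0.1, -1.6]
opening: 0.015
finger_force: 39.1
```

>>> servo_tool:
  steps:
    - {"grip": -1, "tx": -0.0006, "ty": -0.014, "tz": 0, "spin": -0.1111}
    - {"grip": -1, "tx": -0.0006, "ty": -0.014, "tz": 0, "spin": -0.1111}
    - {"grip": -1, "tx": -0.0006, "ty": -0.014, "tz": 0, "spin": -0.1111}
    - {"grip": -1, "tx": -0.0006, "ty": -0.014, "tz": 0, "spin": -0.1111}
    - {"grip": -1, "tx": -0.0006, "ty": -0.014, "tz": 0, "spin": -0.1111}
    - {"grip": -1, "tx": 0, "ty": 0, "tz": 0, "spin": 0}

```text
clock: 10.35
tool_pos: [0.5421, 0.2101, 0.1394]
tcp_rot: [0.794, 0.608, 0.001, 0.0]
contact_force: [5.1, 1.5, -3.0]
opening: 0.0149
finger_force: 39.4
```

>>> servo_tool:
  steps:
    - {"grip": -1, "tx": -0.0003, "ty": -0.0091, "tz": 0, "spin": -0.0722}
    - {"grip": -1, "tx": -0.0003, "ty": -0.0091, "tz": 0, "spin": -0.0722}
    - {"grip": -1, "tx": -0.0003, "ty": -0.0091, "tz": 0, "spin": -0.0722}
    - {"grip": -1, "tx": -0.0003, "ty": -0.0091, "tz": 0, "spin": -0.0722}
    - {"grip": -1, "tx": 0, "ty": 0, "tz": 0, "spin": 0}
    - {"grip": -1, "tx": 0, "ty": 0, "tz": 0, "spin": 0}
    - {"grip": -1, "tx": 0, "ty": 0, "tz": 0, "spin": 0}

```text
clock: 10.93
tool_pos: [0.525, 0.2127, 0.1394]
tcp_rot: [0.722, 0.692, 0.001, 0.0]
contact_force: [5.3, 2.9, -2.4]
opening: 0.0144
finger_force: 40.0
```

>>> servo_tool:
  steps:
    - {"grip": -1, "tx": 0, "ty": -0.003, "tz": 0, "spin": -0.01}
    - {"grip": -1, "tx": 0, "ty": 0, "tz": 0, "spin": 0}
    - {"grip": -1, "tx": 0, "ty": 0, "tz": 0, "spin": 0}

```text
clock: 11.18
tool_pos: [0.5248, 0.2127, 0.1394]
tcp_rot: [0.719, 0.695, 0.002, 0.001]
contact_force: [10.1, 3.6, -6.0]
opening: 0.0149
finger_force: 39.9
```

>>> servo_tool:
  steps:
    - {"grip": 1, "tx": 0, "ty": 0, "tz": 0, "spin": 0}
    - {"grip": 1, "tx": 0, "ty": 0, "tz": 0, "spin": 0}
    - {"grip": 1, "tx": 0, "ty": 0, "tz": 0, "spin": 0}
    - {"grip": 1, "tx": 0, "ty": 0, "tz": 0, "spin": 0}
    - {"grip": 1, "tx": 0, "ty": 0, "tz": 0, "spin": 0}
    - {"grip": 1, "tx": 0, "ty": 0, "tz": -0.04, "spin": 0}
    - {"grip": 1, "tx": 0, "ty": 0, "tz": -0.04, "spin": 0}
    - {"grip": 1, "tx": 0, "ty": 0, "tz": -0.04, "spin": 0}
    - {"grip": 1, "tx": 0, "ty": 0, "tz": -0.04, "spin": 0}
    - {"grip": 1, "tx": 0, "ty": 0, "tz": -0.04, "spin": 0}

```text
clock: 12.02
tool_pos: [0.5221, 0.2124, 0.2403]
tcp_rot: [0.718, 0.696, -0.0, -0.0]
contact_force: [-0.0, 0.3, -0.6]
opening: 0.0856
finger_force: 0.0
```

>>> servo_tool:
  steps:
    - {"grip": 1, "tx": -0.063, "ty": 0, "tz": 0, "spin": 0}
    - {"grip": 1, "tx": -0.063, "ty": 0, "tz": 0, "spin": 0}
    - {"grip": 1, "tx": -0.063, "ty": 0, "tz": 0, "spin": 0}
    - {"grip": 1, "tx": -0.063, "ty": 0, "tz": 0, "spin": 0}
    - {"grip": 1, "tx": -0.063, "ty": 0, "tz": 0, "spin": 0}
    - {"grip": 1, "tx": -0.063, "ty": 0, "tz": 0, "spin": 0}
    - {"grip": 1, "tx": -0.063, "ty": 0, "tz": 0, "spin": 0}
    - {"grip": 1, "tx": -0.063, "ty": 0, "tz": 0, "spin": 0}
    - {"grip": 1, "tx": -0.063, "ty": 0, "tz": 0, "spin": 0}
    - {"grip": 1, "tx": -0.063, "ty": 0, "tz": 0, "spin": 0}

```text
clock: 12.85
tool_pos: [0.5122, -0.1039, 0.2395]
tcp_rot: [0.718, 0.696, -0.0, 0.0]
contact_force: [0.5, 0.4, 1.1]
opening: 0.0853
finger_force: 0.0
```

>>> servo_tool:
  steps:
    - {"grip": 1, "tx": 0, "ty": 0, "tz": 0, "spin": 0.154}
    - {"grip": 1, "tx": 0, "ty": 0, "tz": 0, "spin": 0.154}
    - {"grip": 1, "tx": 0, "ty": 0, "tz": 0, "spin": 0.154}
    - {"grip": 1, "tx": 0, "ty": 0, "tz": 0, "spin": 0.154}
    - {"grip": 1, "tx": 0, "ty": 0, "tz": 0, "spin": 0.154}
    - {"grip": 1, "tx": 0, "ty": 0, "tz": 0, "spin": 0.154}
    - {"grip": 1, "tx": 0, "ty": 0, "tz": 0, "spin": 0.154}
    - {"grip": 1, "tx": 0, "ty": 0, "tz": 0, "spin": 0.154}
    - {"grip": 1, "tx": 0, "ty": 0, "tz": 0, "spin": 0.154}
    - {"grip": 1, "tx": 0, "ty": 0, "tz": 0, "spin": 0.154}

```text
clock: 13.68
tool_pos: [0.5125, -0.1023, 0.2393]
tcp_rot: [0.987, 0.161, -0.0, -0.0]
contact_force: [-0.4, 0.1, -0.6]
opening: 0.0854
finger_force: 0.0
```

>>> servo_tool:
  steps:
    - {"grip": 1, "tx": 0, "ty": 0, "tz": 0, "spin": 0.154}
    - {"grip": 1, "tx": 0, "ty": 0, "tz": 0, "spin": 0.154}
    - {"grip": 1, "tx": 0, "ty": 0, "tz": 0, "spin": 0.154}
    - {"grip": 1, "tx": 0, "ty": 0, "tz": 0, "spin": 0}
    - {"grip": 1, "tx": 0, "ty": 0, "tz": 0, "spin": 0}

```text
clock: 14.1
tool_pos: [0.5125, -0.1023, 0.2393]
tcp_rot: [1.0, -0.015, -0.0, 0.0]
contact_force: [0.1, -0.7, -0.3]
opening: 0.0851
finger_force: 0.0
```

Run:
```python
from h import *
im=camera("top");cv2.imwrite("pics/crop3.png",cv2.resize(im[220:400,150:430],None,fx=2.8,fy=2.8,interpolation=cv2.INTER_CUBIC))
for c in("top","scene"):
    if c=="scene":camera(c)
    for n in("walnut1","crank_peg","drawer_handle"):print(c,n,[(round(d["p"],2),np.round(d["position"],3)) for d in boxes_of(c,n)][:4])
s=get_state();q=s["tcp_rot"];print(s["clock"],s["tool_pos"],2*np.degrees(np.arctan2(q[1],q[0])))
```

```text
top walnut1 [(0.67, array([0.572, 0.362, 0.022])), (0.66, array([0.528, 0.042, 0.035])), (0.57, array([0.692, 0.238, 0.026])), (0.54, array([0.524, 0.149, 0.123]))]
top crank_peg [(0.75, array([0.522, 0.145, 0.124]))]
top drawer_handle [(0.72, array([0.51 , 0.031, 0.014]))]
scene walnut1 [(0.57, array([0.583, 0.357, 0.02 ])), (0.49, array([0.706, 0.231, 0.021]))]
scene crank_peg [(0.69, array([0.544, 0.131, 0.11 ])), (0.22, array([0.726, 0.117, 0.066]))]
scene drawer_handle [(0.75, array([ 0.493, -0.066,  0.066]))]
14.5 [ 0.51264173 -0.10238069  0.23928614] -1.8187031705858563
```

View pics/crop3.png

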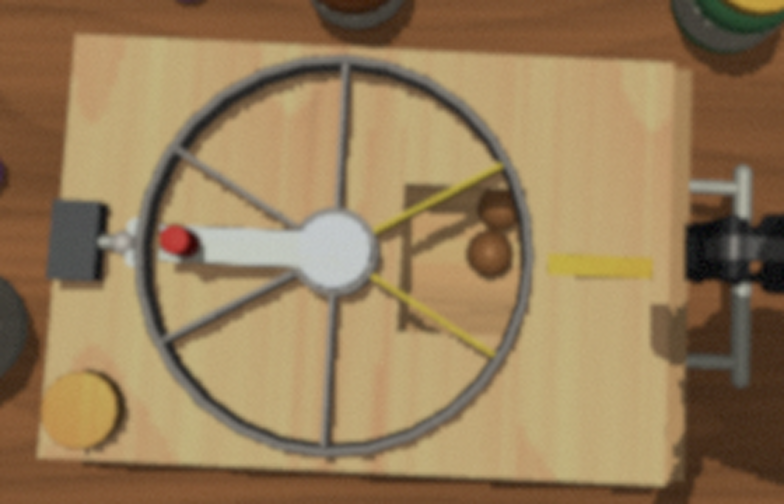

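The wheel appears to be in its stop: the peg is at (178,240), next to the detent ball at (120,242). The walnuts are in the chute at (490,253) and (497,208). I'll check their heights and the crank angle.

Run:
```python
from h import *
q=[0.5208,0.1322,1.5367]
im=camera("top")
b,g,r=[im[...,i].astype(int) for i in range(3)]
m=((r>90)&(g<60)&(b<60));m[:,240:]=0;m[:290]=0;m[330:]=0;m[:,:190]=0
ys,xs=np.nonzero(m);p=ray("top",xs.mean(),ys.mean(),.168);d=p[:2]-q[:2]
print("peg",xs.mean(),ys.mean(),p,np.hypot(*d),np.degrees(np.arctan2(d[1],d[0])-q[2]))
for u in((490,253),(497,208)):
  for z in(.03,.104):
    w=ray("top",u[0]/2.8+150,u[1]/2.8+220,z);d=w[:2]-q[:2];c,s=np.cos(q[2]),np.sin(q[2]);print(u,z,np.round(1000*np.array([c*d[0]+s*d[1],-s*d[0]+c*d[1]])))
cv2.imwrite("pics/crop4.png",cv2.resize(im[270:350,285:345],None,fx=7,fy=7,interpolation=cv2.INTER_CUBIC))
cv2.imwrite("pics/s3.png",cv2.resize(camera("scene")[170:270,220:420],None,fx=4,fy=4,interpolation=cv2.INTER_CUBIC))
```

```text
peg 213.3 306.53333333333336 [0.5229988  0.21180619 0.168     ] 0.07963654727207715 0.37141550498693315
(490, 253) 0.03 [-88.  -7.]
(490, 253) 0.104 [-85.  -4.]
(497, 208) 0.03 [-92. -35.]
(497, 208) 0.104 [-88. -29.]
```

View pics/crop4.png

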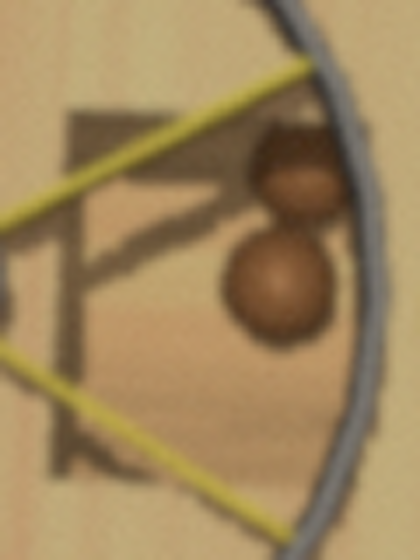

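View pics/s3.png

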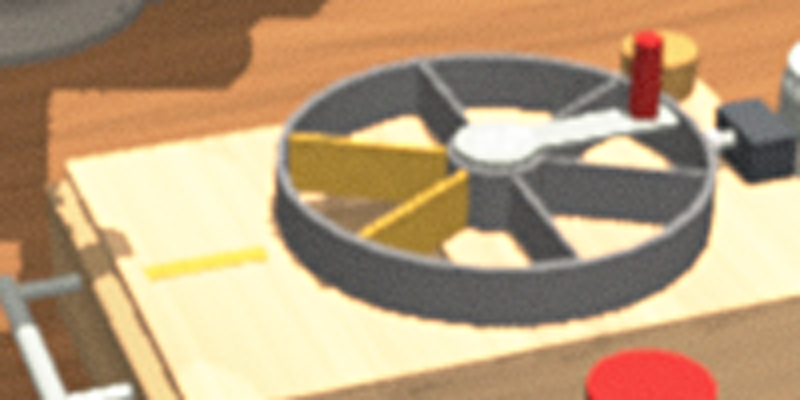

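Both walnuts are in the drawer: at floor height their centres come out 28 mm apart, and nothing brown is left in the wheel. The crank is 0.4° from the stop. Now I'll narrow the fingers and go down over the handle.

>>> servo_tool:
  steps:
    - {"grip": -0.39, "tx": 0, "ty": 0, "tz": 0.05, "spin": 0}
    - {"grip": -0.39, "tx": 0, "ty": 0, "tz": 0.05, "spin": 0}
    - {"grip": -0.39, "tx": 0, "ty": 0, "tz": 0.05, "spin": 0}
    - {"grip": -0.39, "tx": 0, "ty": 0, "tz": 0.05, "spin": 0}
    - {"grip": -0.39, "tx": 0, "ty": 0, "tz": 0, "spin": 0}
    - {"grip": -0.39, "tx": 0, "ty": 0, "tz": 0, "spin": 0}
    - {"grip": -0.39, "tx": 0, "ty": 0, "tz": 0, "spin": 0}

```text
clock: 15.18
tool_pos: [0.5135, -0.1027, 0.1406]
tcp_rot: [1.0, -0.016, 0.001, 0.0]
contact_force: [-0.1, 0.5, 0.2]
opening: 0.0262
finger_force: 0.0
```

>>> servo_tool:
  steps:
    - {"grip": -0.39, "tx": 0, "ty": 0, "tz": 0.03, "spin": 0}
    - {"grip": -0.39, "tx": 0, "ty": 0, "tz": 0.03, "spin": 0}
    - {"grip": -0.39, "tx": 0, "ty": 0, "tz": 0.03, "spin": 0}
    - {"grip": -0.39, "tx": 0, "ty": 0, "tz": 0.03, "spin": 0}
    - {"grip": -0.39, "tx": 0, "ty": 0, "tz": 0, "spin": 0}

```text
clock: 15.6
tool_pos: [0.5123, -0.1023, 0.0788]
tcp_rot: [1.0, -0.016, -0.001, -0.0]
contact_force: [-0.2, 0.7, -0.4]
opening: 0.0258
finger_force: 0.0
```

>>> servo_tool:
  steps:
    - {"grip": -0.39, "tx": 0, "ty": 0, "tz": 0.02, "spin": 0}
    - {"grip": -0.39, "tx": 0, "ty": 0, "tz": 0.02, "spin": 0}
    - {"grip": -0.39, "tx": 0, "ty": 0, "tz": 0.02, "spin": 0}
    - {"grip": -0.39, "tx": 0, "ty": 0, "tz": 0.016, "spin": 0}
    - {"grip": -0.39, "tx": 0, "ty": 0, "tz": 0, "spin": 0}

```text
clock: 16.02
tool_pos: [0.5117, -0.1021, 0.0397]
tcp_rot: [1.0, -0.016, -0.001, -0.0]
contact_force: [0.1, 0.5, -0.7]
opening: 0.026
finger_force: 0.0
```

>>> servo_tool:
  steps:
    - {"grip": -1, "tx": 0, "ty": 0, "tz": 0, "spin": 0}
    - {"grip": -1, "tx": 0, "ty": 0, "tz": 0, "spin": 0}
    - {"grip": -1, "tx": 0, "ty": 0, "tz": 0, "spin": 0}
    - {"grip": -1, "tx": 0, "ty": 0, "tz": 0, "spin": 0}
    - {"grip": -1, "tx": 0, "ty": 0, "tz": 0, "spin": 0}

```text
clock: 16.43
tool_pos: [0.5126, -0.1024, 0.0412]
tcp_rot: [1.0, -0.016, -0.0, 0.0]
contact_force: [0.7, -0.3, -4.1]
opening: 0.0096
finger_force: 38.8
```

>>> servo_tool:
  steps:
    - {"grip": -1, "tx": 0, "ty": 0.01, "tz": 0, "spin": 0}
    - {"grip": -1, "tx": 0, "ty": 0.02, "tz": 0, "spin": 0}
    - {"grip": -1, "tx": 0, "ty": 0.02, "tz": 0, "spin": 0}
    - {"grip": -1, "tx": 0, "ty": 0.02, "tz": 0, "spin": 0}
    - {"grip": -1, "tx": 0, "ty": 0.02, "tz": 0, "spin": 0}
    - {"grip": -1, "tx": 0, "ty": 0.02, "tz": 0, "spin": 0}
    - {"grip": -1, "tx": 0, "ty": 0.02, "tz": 0, "spin": 0}
    - {"grip": -1, "tx": 0, "ty": 0.02, "tz": 0, "spin": 0}
    - {"grip": -1, "tx": 0, "ty": 0.02, "tz": 0, "spin": 0}
    - {"grip": -1, "tx": 0, "ty": 0.02, "tz": 0, "spin": 0}

```text
clock: 17.27
tool_pos: [0.5091, -0.1984, 0.0412]
tcp_rot: [1.0, -0.016, -0.0, -0.0]
contact_force: [-2.0, 2.2, -2.8]
opening: 0.0094
finger_force: 39.2
```

>>> servo_tool:
  steps:
    - {"grip": -1, "tx": 0, "ty": 0.02, "tz": 0, "spin": 0}
    - {"grip": -1, "tx": 0, "ty": 0.02, "tz": 0, "spin": 0}
    - {"grip": -1, "tx": 0, "ty": 0.014, "tz": 0, "spin": 0}
    - {"grip": -1, "tx": 0, "ty": 0.01, "tz": 0, "spin": 0}
    - {"grip": -1, "tx": 0, "ty": 0.006, "tz": 0, "spin": 0}
    - {"grip": -1, "tx": 0, "ty": 0, "tz": 0, "spin": 0}
    - {"grip": -1, "tx": 0, "ty": 0, "tz": 0, "spin": 0}

```text
clock: 17.85
tool_pos: [0.5079, -0.232, 0.0412]
tcp_rot: [1.0, -0.016, -0.001, -0.0]
contact_force: [-5.0, 2.4, -1.8]
opening: 0.0096
finger_force: 39.6
```

>>> servo_tool:
  steps:
    - {"grip": -0.39, "tx": 0, "ty": 0, "tz": 0, "spin": 0}
    - {"grip": -0.39, "tx": 0, "ty": 0, "tz": 0, "spin": 0}
    - {"grip": -0.39, "tx": 0, "ty": 0, "tz": 0, "spin": 0}
    - {"grip": -0.39, "tx": 0, "ty": 0, "tz": 0, "spin": 0}
    - {"grip": -0.39, "tx": 0, "ty": 0, "tz": -0.02, "spin": 0}
    - {"grip": -0.39, "tx": 0, "ty": 0, "tz": -0.04, "spin": 0}
    - {"grip": -0.39, "tx": 0, "ty": 0, "tz": -0.06, "spin": 0}
    - {"grip": -0.39, "tx": 0, "ty": 0, "tz": -0.07, "spin": 0}
    - {"grip": -0.39, "tx": 0, "ty": 0, "tz": -0.07, "spin": 0}
    - {"grip": -0.39, "tx": 0, "ty": 0, "tz": -0.07, "spin": 0}

```text
clock: 18.68
tool_pos: [0.5083, -0.2322, 0.209]
tcp_rot: [1.0, -0.016, 0.0, 0.0]
contact_force: [0.8, -0.9, 0.1]
opening: 0.026
finger_force: 0.0
```

>>> servo_tool:
  steps:
    - {"grip": -0.39, "tx": 0, "ty": 0.05, "tz": -0.03, "spin": 0}
    - {"grip": -0.39, "tx": 0, "ty": 0.05, "tz": -0.03, "spin": 0}
    - {"grip": -0.39, "tx": 0, "ty": 0.05, "tz": 0, "spin": 0}
    - {"grip": -0.39, "tx": 0, "ty": 0.05, "tz": 0, "spin": 0}
    - {"grip": -0.39, "tx": 0, "ty": 0, "tz": 0, "spin": 0}
    - {"grip": -0.39, "tx": 0, "ty": 0, "tz": 0, "spin": 0}
    - {"grip": -0.39, "tx": 0, "ty": 0, "tz": 0, "spin": 0}

```text
clock: 19.27
tool_pos: [0.5051, -0.3317, 0.2366]
tcp_rot: [1.0, -0.016, 0.0, -0.0]
contact_force: [-0.0, -0.6, -0.7]
opening: 0.0258
finger_force: 0.0
```

Run:
```python
from h import *
cv2.imwrite("pics/top5.png",camera("top"))
for n in("walnut1","drawer_handle","jam","pickles","tin","lid_tin"):print(n,[(round(d["p"],2),np.round(d["position"],3)) for d in boxes_of("top",n)][:4])
s=get_state();print(s["clock"],s["contact_force"])
```

```text
walnut1 [(0.78, array([ 0.522, -0.077,  0.036])), (0.64, array([ 0.544, -0.081,  0.039])), (0.57, array([0.694, 0.236, 0.028])), (0.5, array([0.574, 0.363, 0.024]))]
drawer_handle [(0.62, array([ 0.511, -0.136,  0.014]))]
jam [(0.84, array([0.69 , 0.127, 0.099])), (0.24, array([ 0.545, -0.083,  0.039]))]
pickles [(0.96, array([ 0.677, -0.097,  0.119]))]
tin [(0.64, array([0.478, 0.35 , 0.111]))]
lid_tin [(0.77, array([0.44 , 0.269, 0.12 ])), (0.55, array([0.524, 0.141, 0.126]))]
19.6167 [ 0.70890462 -0.02786368  0.04103672]
```

View pics/top5.png

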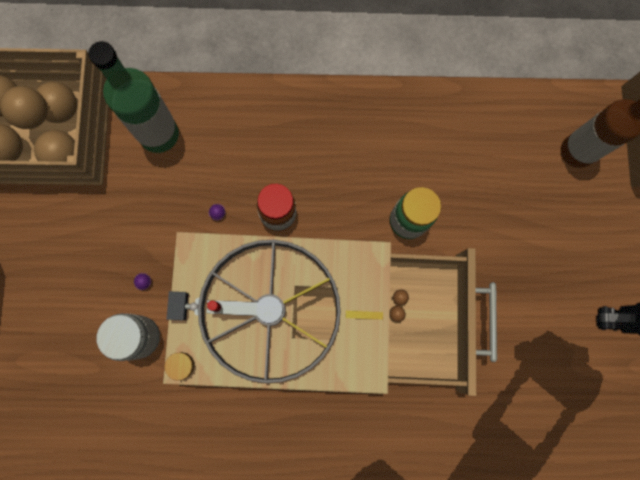

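The drawer is fully open with its handle at (492,320), and both walnuts are in it at (400,297) and (398,314). The wheel is in its stop with the peg at (213,306), and the jars and tins haven't moved.

```bash
python3 -c "
from rig import *
print(job_done())"
```

```text
the job is handed in; nothing more can be done
None
```

I handed the job in at about 20 s of the 64 s. The last picture before that showed both walnuts in the fully opened drawer, the wheel in its click stop, the jars and tins where they stood, and the gripper clear of everything; no verdict came back.

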